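# Open the spice keeper at the marked compartment and put the jar away

## Robot

A 6-joint arm with a two-finger parallel gripper is mounted at the origin on a cart in front of the work surface, level with it; the furniture and walls round the work are solid. World frame = base frame: x ahead of the robot, y to its left, z up, the work surface at z = 0. Lengths are in m, angles in rad, forces in N, time in s.
With the tool pointing down it reaches from about 0.425 to 0.95 m from the base axis. Payload 3.5 kg.
Tool frame: the origin (TCP) lies midway between the tips of the shut fingers; the grasp point (between the pads) lies 19 mm behind it (ctrl.hold_point_z is the distance from the TCP to the grasp point, in m); z points along the fingers, y is the line along which they close (so a half turn about z gives the same grasp; the last joint's range is limited). The gripper opens to 85 mm and grips with 20 to 120 N. Pads are 22 mm wide; open, the fingers measure 114 mm over their backs; the gripper's body (76 mm by 85 mm) begins 54 mm behind the grasp point. The pads swing forward as they close: fully open they stand 13 mm farther back than shut.
Start: joints at [1.081, 0.286, 1.577, -0, 1.279, -0.15], TCP at [0.225, 0.636, 0.231] pointing down, gripper open.
Joint ranges: [-2.77, 2.77], [-0.9, 2.22], [0.21, 2.48], [-1.53, 4.67], [0.24, 2.81], [-2.84, 2.84]. Speed limits (rad/s): [2.79, 2.79, 3.14, 3.14, 3.14, 3.14].

## Interface

Orientations are given as a unit quaternion [x, y, z, w].
In Python, from plant import readout, cams, sign_off, ctrl gives the robot as it stands. The module is installed in compiled form; this text tells all that it offers.
- The arm moves only by the tool step_arm, never from a script. Its argument "increments" is a list of rows, each a list of 2 entries, a list of its own where there are three numbers: the shift along the world's x, y, z in mm, then the turn, a rotation vector about the world's x, y, z in rad. In form: [[[x, y, z], [rx, ry, rz]], ...]. A call has 1 to 8 rows; each row shifts and turns the commanded pose from where the row before left it; what a row does not reach is not made up. A row lasts 1/12 s, in which the tool goes at most 41.7 mm and 7.16 degrees, less where a joint would pass 70% of its speed; a pose out of reach is approached as far as the arm can. A call is refused whole if a number of a shift passes 41.7 or a number of a turn 0.125, either way. A call with a gripper value outside its range is refused whole. "fingers" is the opening, from -1 (shut) to 1 (fully open), set as the call begins (left out, the last holds). The fingers move at their own pace and stop on an object; "grip_force" is the grip in N (left out, the last holds). Time passes only in rows, so rows that do not move let the fingers close. It gives the time, the measured TCP pose, the force, the opening and the grip force at its end, in the units of the state.
- readout.get_state(): the state, without advancing time (a new reading comes with each control period).
- cams.read_camera(name): name is "side" or "top"; returns the picture (400x640x3 uint8, red, green, blue); there is no depth.
- cams.get_calibration(name): a dict with "fx", "fy", "cx", "cy" (pixels), "distortion" ([k1, k2, p1, p2, k3] as OpenCV has them; the pictures are not rectified), "eye" and "rotation" of the camera in the world. Camera axes: x right, y up, looking along -z (the intrinsics and any distortion apply to the point x, -y, -z); pixel columns grow to the right and rows downward; lengths in m; the calibration is good to about 2 mm. A picture is of the moment at which its call begins. get_calibration takes no time and is no camera call.
- sign_off(): hands the job in; it is judged then, once.
The state is a dict: "time": time; "qpos": joint angles; "dq": joint speeds; "joint_efforts": joint torques, N m; "eef_pos": TCP position; "tcp_rot": TCP orientation; "contact_force": force on the tool from outside, world axes, zero at the start; "wrist_torque": the same for the moment, N m; "opening": opening from 0.0 (shut) to 1.0 (fully open); "finger_force": force on a finger pad.
Only numpy, scipy, OpenCV 4.12 (cv2) and the standard library are available. Lean on these libraries where they do the work, as an engineer would, in place of code of your own. Each camera call takes 0.05 s, during which the arm holds its last target. There are 200 camera calls.

## Task

Turn the lid of the round white spice keeper by its black grip, the shorter way round, until the lid's opening stands squarely at the orange marker. Then take the red-capped spice jar that stands near the front edge, left of the sink, and lower it upright through the opening until you feel it stand on the floor of that compartment, and only then let go of it, neither dropping it nor pressing it down hard; leave the lid there and do not disturb the white-capped jar and the mug near it or the garlic behind the keeper.

Things in the scene. Friction and masses are not known exactly. Their poses are not given: they have to be found in the camera images.
- keeper: spice keeper: white round drum, 280 mm across its rim, 140 mm high, fixed on the worktop; origin on its vertical axis at the underside. Five equal compartments, middles at 0, 72, 144, -144, -72 degrees from the keeper's x axis (counter-clockwise from above); all but the first have a marker on the rim, the orange one at 144 or -144. The opening starts within 0.2 rad of 0.
- lid_grip (a point): point on the lid's turning axis (the keeper's axis), 158 mm above the worktop, in the black bar grip: 66 mm long, 16 mm wide, top 169 mm above the worktop, standing on a black disc (radius 37 mm, top at 143 mm). Its x axis runs along the bar and points to the middle of the opening. The lid turns endlessly either way, stays where it is left, and takes about 0.2 N m to turn.
- lid_mark (a point): point on the centre line of the lid's opening, 130 mm from the axis, 140 mm above the worktop: it comes over a marker's origin when the opening stands exactly there. The lid is a dark teal plate, radius 119 mm, 4 mm thick, top at 140 mm, flush with the rim; the opening is a sector 70 degrees wide, from radius 41 mm out to the edge.
- floor_point (a point): point on the keeper's axis 12 mm above the worktop, the LOWEST level of its white inner floor. The floor is set at an unknown height, 12 to 30 mm above the worktop (not shown by this point): feel for it. It is sprung and yields up to 4 mm, at 12 N. Inner radius 117 mm; a core post of radius 18 mm and 4 mm radial walls between compartments reach up to 132 mm.
- orange_marker: orange low round button, 17 mm across and 6 mm high, fixed on the rim of the spice keeper at 130 mm from its axis, in the middle of one compartment's outer side; origin at the centre of its underside, 140 mm above the worktop
- red_jar: spice jar with a red cap: 45 mm across, 106 mm high, 0.08 to 0.15 kg, closed, standing upright on the worktop; origin at the centre of its underside, z up. The cap is the part from 85 mm up to 106 mm, 44.6 mm across; held by the cap, it leaves the gripper's body clear of the keeper
- white_jar: bystander: spice jar with a white cap, 47 mm across, 98 mm high; origin at the centre of its underside. It and the red-capped jar stand 90 to 210 mm apart, either way round
- garlic: bystander: bulb of garlic, 53 mm across and high, behind the keeper; origin at the centre of its underside
- mug: bystander: blue and white mug, 78 mm across (112 mm with its handle), 92 mm high, origin at the centre of its underside
Things that resemble listed ones, but are neither listed nor needed, are in the scene too. There is more than one size of the red_jar; the job needs the larger.

How it is judged:
On the way, in this order (a step that is already met when the one before it is completed fails the run):
1. the lid's opening stands at the orange marker (horizontal distance between lid_mark and orange_marker below 0.018 m and contact force between the fingers and lid below 0.2 N), for 0.3 s.
2. the red-capped jar, still held, stands on the compartment's floor (horizontal distance between lid_mark and orange_marker below 0.018 m and contact force between red_jar and keeper above 1 N and contact force between the fingers and red_jar above 3 N and height (world z) of red_jar below 0.035 m and angle between red_jar's own z axis and vertical below 0.2 rad and horizontal distance between red_jar and orange_marker below 0.09 m), for 0.1 s.
At the end, for the whole second after the job is handed in: The lid's opening is at the orange marker (lid_mark within 18 mm of it from above), and the red-capped jar stands upright (within 0.12 rad), at rest, on the floor of that compartment (underside below 35 mm, axis within 90 mm of the marker and 105 mm of the keeper's axis) (horizontal distance between lid_mark and orange_marker below 0.018 m and horizontal distance between red_jar and orange_marker below 0.09 m and horizontal distance between red_jar and keeper below 0.105 m and height (world z) of red_jar below 0.035 m and angle between red_jar's own z axis and vertical below 0.12 rad and linear speed of red_jar below 0.02 m/s); the robot touches nothing.
It fails at once if the red-capped jar is pressed on the keeper with over 25 N (contact force between red_jar and keeper above 25 N).
It fails at once if the lid is turned the longer way round (its opening comes within about 0.22 rad of the point opposite the orange marker) (horizontal distance between lid_mark and orange_marker above 0.2584 m).
It fails at once if the red-capped jar is dropped into the keeper (falls or is thrust faster than 0.3 m/s there) (horizontal distance between red_jar and keeper below 0.13 m and height (world z) of red_jar below 0.13 m and linear speed of red_jar above 0.3 m/s).
It fails at once if the white-capped jar, the garlic or the mug is moved by more than 30 mm (distance of any of white_jar, garlic, mug from where it was at the start of the episode above 0.03 m).
It also fails if it takes over 64 s, if anything falls off the work surface, if the arm or the gripper's body presses on something with over 40 N, if the wrist force passes 120 N, or if a joint passes its speed limit or range.

## Working session

There is one attempt and no reset: what is moved stays moved. The work goes in short steps, Python scripts to look and compute and a tool call to move; the robot and the scene stay as the last step left them, time stands still between calls to the robot, and variables do not carry over. Pictures are saved under pics/ and viewed, at most 10 in all, crops included, and the job is handed in when it is done.

Besides the shell and the picture viewer there is one more tool, called after "Emit:" as name([rows], argument=value, ...), one row to a line, values as JSON. step_arm: Moves the arm, as the interface text tells. Its arguments: {"type":"object","properties":{"increments":{"type":"array","items":{"type":"array"}},"fingers":{"type":"number"},"grip_force":{"type":"number"}},"required":["increments"]}

```bash
mkdir -p pics
cat > h.py <<'E'
import numpy as np, cv2
from plant import readout, cams, sign_off, ctrl
def K(n):
    c=cams.get_calibration(n)
    return c,np.array([[c["fx"],0,c["cx"]],[0,c["fy"],c["cy"]],[0,0,1.]]),np.array(c["distortion"],float)
def ray(n,uv):
    c,k,d=K(n); p=cv2.undistortPoints(np.array([[uv]],float),k,d)[0,0]
    R=np.array(c["rotation"]); return np.array(c["eye"]),R@np.array([p[0],-p[1],-1.])
def onz(n,uv,z):
    e,r=ray(n,uv); return e+r*(z-e[2])/r[2]
def proj(n,P):
    c,k,d=K(n); q=np.array(c["rotation"]).T@(np.array(P,float)-np.array(c["eye"]))
    return cv2.projectPoints(np.array([[q[0],-q[1],-q[2]]]),np.zeros(3),np.zeros(3),k,d)[0][0,0]
def snap(n,f):
    im=cams.read_camera(n); cv2.imwrite(f,im[:,:,::-1]); return im
E
python3 - <<'E'
from h import *
a=snap("top","pics/top0.png"); b=snap("side","pics/side0.png")
for n in("top","side"):
    c=cams.get_calibration(n); print(n,c)
print(readout.get_state(),ctrl.hold_point_z)
E
```

```text
top {'fx': 441.17654262054236, 'fy': 441.17654262054236, 'cx': 313.51776148472135, 'cy': 200.6243997766309, 'distortion': array([-0.04477847,  0.        ,  0.        ,  0.        ,  0.        ]), 'eye': array([0.24833371, 0.02351331, 1.42653602]), 'rotation': array([-0.0804079 ,  0.10135792,  0.7901238 , -0.59913732])}
side {'fx': 388.3784192240478, 'fy': 388.3784192240478, 'cx': 316.05498472421425, 'cy': 197.4116394581275, 'distortion': array([-0.00426199,  0.        ,  0.        ,  0.        ,  0.        ]), 'eye': array([ 0.21825085, -0.89706832,  1.04800284]), 'rotation': array([ 0.37187293, -0.07981222, -0.1878403 ,  0.90556974])}
{'time': 0.1, 'qpos': array([ 1.08101649e+00,  2.87114316e-01,  1.57801271e+00,  7.45752122e-06,
        1.27858702e+00, -1.49947548e-01]), 'dq': array([ 4.31373444e-04, -1.30614566e-03, -3.67117756e-03,  5.98258519e-05,
       -1.01822807e-03,  5.94583204e-05]), 'joint_efforts': array([ 2.97843999e-04, -4.07295656e+01, -2.93699133e+01, -2.06222621e-04,
        3.43245854e-03,  5.33102181e-06]), 'eef_pos': array([0.22465706, 0.63589978, 0.23007035]), 'tcp_rot': array([ 1.69100667e-01,  9.85598214e-01, -1.00577027e-03, -3.36909752e-04]), 'contact_force': array([-0.16487077, -0.736509  , -0.41170405]), 'wrist_torque': array([ 0.03289861, -0.01650641, -0.04478874]), 'finger_force': 0.0, 'opening': 0.9994920924410504} 0.0187
```

```bash
sed -i '1a from scipy.spatial.transform import Rotation as Ro' h.py; sed -i 's/np.array(c\["rotation"\])/Ro.from_quat(c["rotation"]).as_matrix()/g' h.py; python3 -c "
from h import *
print(proj('top',[.6,0,0]),proj('side',[.6,0,0]), proj('top',[.225,.636,.231]),proj('side',[.225,.636,.231]))"
```

```text
[294.28202924 210.41295429] [312.37132436 209.46564052] [ 89.11236645 390.67435465] [165.13497537  91.57683995]
```

View pics/top0.png

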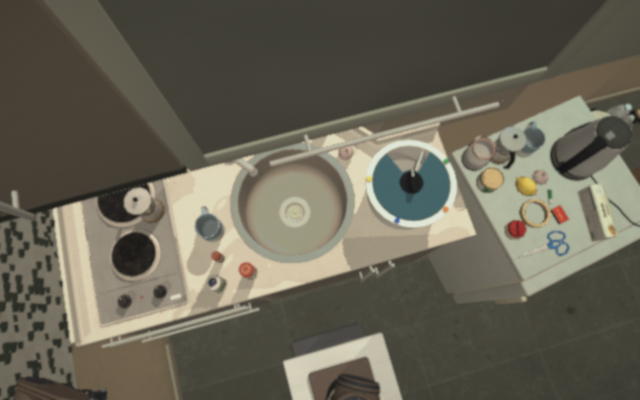

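View pics/side0.png

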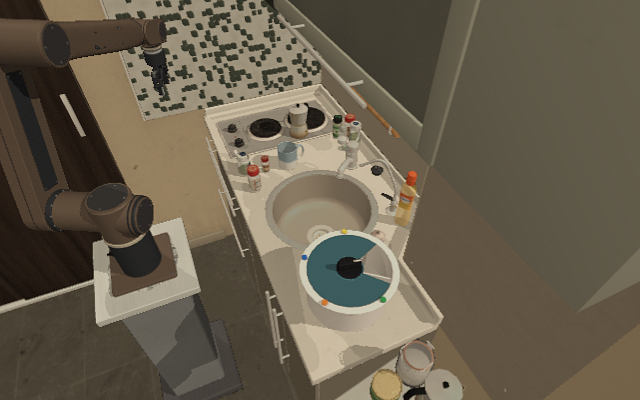

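Run:
```python
from h import *
a=cv2.imread("pics/top0.png"); b=cv2.imread("pics/side0.png")
t1=cv2.resize(a[130:240,350:470],None,fx=3.3,fy=3.3,interpolation=2)
t2=cv2.resize(a[190:300,180:300],None,fx=3.3,fy=3.3,interpolation=2)
s=cv2.resize(b[140:210,230:350],None,fx=3.3,fy=3.3,interpolation=2)
s2=cv2.resize(b[225:335,290:410],None,fx=3.3,fy=3.3,interpolation=2)
h=min(t1.shape[0],s.shape[0]); 
L=np.vstack([t1[:295],s[:231]]); R=np.vstack([t2[:290],s2[60:296]])
cv2.imwrite("pics/crop.png",np.hstack([L[:526],R[:526]]))
# colour masks
def blobs(n,im,lo,hi,name,mn=6):
    hsv=cv2.cvtColor(im,cv2.COLOR_BGR2HSV); m=cv2.inRange(hsv,lo,hi)
    k,l,st,ce=cv2.connectedComponentsWithStats(m)
    print(n,name,[(tuple(ce[i].round(1)),st[i].tolist()) for i in range(1,k) if st[i][4]>=mn])
for n,im in(("top",a),("side",b)):
    blobs(n,im,(0,120,90),(8,255,255),"red"); blobs(n,im,(9,140,130),(16,255,255),"orange")
    blobs(n,im,(85,90,60),(105,255,130),"teal",300)
    blobs(n,im,(22,140,130),(30,255,255),"yellow"); blobs(n,im,(50,120,80),(75,255,255),"green"); blobs(n,im,(106,140,80),(125,255,255),"blue")
for u in [(246,269),(216,257)]: print(onz("top",u,.1))
```

```text
top red [((np.float64(559.5), np.float64(214.1)), [552, 206, 16, 17, 160]), ((np.float64(516.5), np.float64(228.4)), [508, 221, 18, 16, 234]), ((np.float64(216.8), np.float64(256.5)), [212, 253, 9, 7, 31]), ((np.float64(247.0), np.float64(269.7)), [240, 263, 14, 14, 91]), ((np.float64(245.3), np.float64(268.7)), [244, 267, 4, 5, 15])]
top orange [((np.float64(445.1), np.float64(208.9)), [444, 208, 3, 3, 8])]
top teal []
top yellow [((np.float64(526.0), np.float64(185.8)), [517, 178, 19, 17, 233])]
top green []
top blue []
side red [((np.float64(349.3), np.float64(118.3)), [345, 114, 10, 9, 59]), ((np.float64(264.3), np.float64(158.6)), [261, 156, 7, 6, 30]), ((np.float64(252.5), np.float64(170.7)), [247, 165, 12, 12, 96]), ((np.float64(410.9), np.float64(178.5)), [406, 171, 11, 15, 101])]
side orange [((np.float64(373.2), np.float64(110.2)), [351, 87, 38, 41, 108]), ((np.float64(395.2), np.float64(133.1)), [391, 128, 9, 10, 34]), ((np.float64(250.2), np.float64(169.0)), [249, 168, 4, 3, 6]), ((np.float64(413.7), np.float64(174.3)), [411, 173, 7, 4, 19]), ((np.float64(407.0), np.float64(183.3)), [406, 181, 4, 5, 6]), ((np.float64(407.0), np.float64(196.8)), [400, 192, 14, 12, 55]), ((np.float64(324.4), np.float64(301.7)), [322, 299, 6, 6, 27])]
side teal [((np.float64(342.8), np.float64(272.2)), [307, 235, 82, 71, 2978])]
side yellow [((np.float64(343.8), np.float64(230.8)), [342, 229, 5, 5, 17])]
side green [((np.float64(382.6), np.float64(299.0)), [380, 297, 6, 5, 23])]
side blue [((np.float64(303.9), np.float64(256.5)), [302, 255, 5, 4, 15])]
[0.43999368 0.18776914 0.1       ]
[0.49942298 0.26699003 0.1       ]
```

View pics/crop.png

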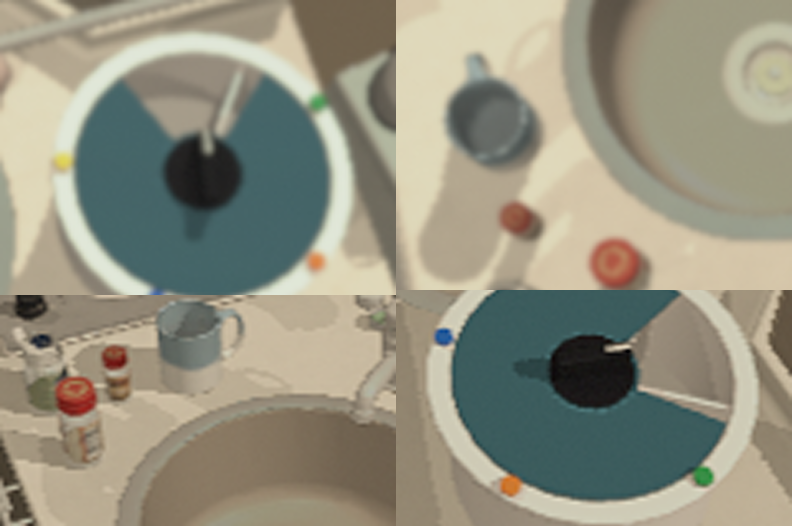

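The enlarged crop shows the three candidates. In the top view, the large red cap is at (247,270), the small red-capped one is at (216,257), and the red thing at (516,228) is on the other table. The job needs the first one: it is larger, near the front edge and left of the sink. The lid's opening points to the back, and the orange marker is at (445,209), front right.

```bash
cat > m.py <<'E'
from h import *
from scipy.optimize import least_squares
def cen(im,box,lo,hi):
    x0,x1,y0,y1=box; hsv=cv2.cvtColor(im,cv2.COLOR_BGR2HSV)[y0:y1,x0:x1]
    m=cv2.inRange(hsv,lo,hi); k,l,st,ce=cv2.connectedComponentsWithStats(m)
    if k<2: return None
    i=1+st[1:,4].argmax(); return ce[i]+[x0,y0],st[i,4]
H={"orange":((5,110,100),(17,255,255)),"yellow":((20,100,100),(32,255,255)),"green":((45,80,50),(80,255,255)),"blue":((106,110,50),(130,255,255))}
B={"top":(360,462,138,232),"side":(295,405,225,312)}
def markers(n,im):
    out={}
    for k,(lo,hi) in H.items():
        r=cen(im,B[n],lo,hi)
        if r: out[k]=onz(n,r[0],.143)[:2]; 
    return out
def fit(ms):
    # keeper centre+yaw from ordered markers (72 deg apart, y-axis order known by angle)
    P=np.array(list(ms.values()))
    c=least_squares(lambda c:np.linalg.norm(P-c,axis=1)-.130,P.mean(0)).x
    return c,np.linalg.norm(P-c,axis=1),{k:np.degrees(np.arctan2(*(v-c)[::-1])) for k,v in ms.items()}
def opening(n,im,c):
    hsv=cv2.cvtColor(im,cv2.COLOR_BGR2HSV); res=[]
    for r in (.07,.08,.09,.10,.108):
        A=np.arange(0,360,.5); t=[]
        for a in np.radians(A):
            u=proj(n,[c[0]+r*np.cos(a),c[1]+r*np.sin(a),.14])
            v=cv2.getRectSubPix(hsv[:,:,1].copy(),(1,1),tuple(map(float,u)))[0,0]; t.append(v)
        t=np.array(t); op=t<85
        e=[A[i] for i in range(len(A)) if op[i]!=op[i-1]]; res.append((r,e))
    return res
E
python3 - <<'E'
from m import *
for n in("top","side"):
    im=cv2.imread(f"pics/{n}0.png"); ms=markers(n,im); c,d,a=fit(ms)
    print(n,c.round(4),d.round(4),{k:round(v,1) for k,v in a.items()})
    for r in opening(n,im,c): print(r)
a=cv2.imread("pics/top0.png");b=cv2.imread("pics/side0.png")
lo,hi=(0,110,80),(10,255,255)
for nm,t,s in (("big",(236,258,258,282),(244,262,162,180)),("small",(208,225,248,265),(258,270,153,164))):
    ut=cen(a,t,lo,hi);us=cen(b,s,lo,hi); 
    e1,r1=ray("top",ut[0]);e2,r2=ray("side",us[0])
    st=np.linalg.lstsq(np.c_[r1,-r2],e2-e1,rcond=None)[0]; p,q=e1+r1*st[0],e2+r2*st[1]
    print(nm,ut,us,p,q)
print([onz("top",u,.09) for u in((215,284),(208,225))])
E
```

```text
top [ 0.5569 -0.3654] [0.1304 0.1304 0.1301 0.1298] {'orange': np.float64(-147.5), 'yellow': np.float64(70.7), 'green': np.float64(-74.7), 'blue': np.float64(141.7)}Traceback (most recent call last):
  File "<stdin>", line 5, in <module>
  File "m.py", line 26, in opening
    u=proj(n,[c[0]+r*np.cos(a),c[1]+r*np.sin(a),.14])
  File "h.py", line 13, in proj
    c,k,d=K(n); q=Ro.from_quat(c["rotation"]).as_matrix().T@(np.array(P,float)-np.array(c["eye"]))
          ~^^^
  File "h.py", line 5, in K
    c=cams.get_calibration(n)
ValueError: time passes only in moves, steps and waits
```

```bash
sed -i 's/^def K(n):/from functools import lru_cache\n@lru_cache\ndef K(n):/' h.py
python3 - <<'E'
from m import *
for n in("top","side"):
    im=cv2.imread(f"pics/{n}0.png"); ms=markers(n,im); c,d,a=fit(ms)
    print(n,c.round(4),d.round(4),{k:round(v,1) for k,v in a.items()})
    for r in opening(n,im,c): print(r)
a=cv2.imread("pics/top0.png");b=cv2.imread("pics/side0.png")
lo,hi=(0,110,80),(10,255,255)
for nm,t,s in (("big",(236,258,258,282),(244,262,162,180)),("small",(208,225,248,265),(258,270,153,164))):
    ut=cen(a,t,lo,hi);us=cen(b,s,lo,hi); 
    e1,r1=ray("top",ut[0]);e2,r2=ray("side",us[0])
    st=np.linalg.lstsq(np.c_[r1,-r2],e2-e1,rcond=None)[0]; p,q=e1+r1*st[0],e2+r2*st[1]
    print(nm,ut,us,p,q)
print([onz("top",u,.09) for u in((215,284),(208,225))])
E
```

```text
top [ 0.5569 -0.3654] [0.1304 0.1304 0.1301 0.1298] {'orange': np.float64(-147.5), 'yellow': np.float64(70.7), 'green': np.float64(-74.7), 'blue': np.float64(141.7)}
(0.07, [np.float64(30.5), np.float64(59.0), np.float64(61.5), np.float64(66.0), np.float64(75.0), np.float64(82.0), np.float64(84.5), np.float64(94.0), np.float64(95.5), np.float64(99.5), np.float64(103.5), np.float64(107.5), np.float64(109.5), np.float64(112.0), np.float64(114.5), np.float64(134.5), np.float64(147.0), np.float64(155.0), np.float64(156.0), np.float64(160.0), np.float64(164.5), np.float64(169.5), np.float64(172.5), np.float64(173.5), np.float64(176.0), np.float64(183.0), np.float64(189.5), np.float64(200.5), np.float64(201.5), np.float64(250.0), np.float64(251.0), np.float64(255.0), np.float64(256.0), np.float64(260.5), np.float64(265.0), np.float64(298.0), np.float64(299.0), np.float64(302.0), np.float64(302.5), np.float64(305.0)])
(0.08, [np.float64(30.5), np.float64(59.5), np.float64(60.0), np.float64(64.0), np.float64(81.5), np.float64(87.0), np.float64(88.0), np.float64(96.0), np.float64(97.5), np.fl
[... 3638 characters left out ...]
), 'blue': np.float64(141.9)}
(0.07, [np.float64(23.0), np.float64(310.5)])
(0.08, [np.float64(23.0), np.float64(309.0)])
(0.09, [np.float64(22.5), np.float64(310.0)])
(0.1, [np.float64(22.5), np.float64(310.5)])
(0.108, [np.float64(22.5), np.float64(311.0)])
big (array([246.10897436, 269.46794872]), np.int32(156)) (array([252.45714286, 170.52380952]), np.int32(105)) [0.43940868 0.18852315 0.09399371] [0.43931104 0.18853165 0.09398076]
small (array([215.89655172, 255.68965517]), np.int32(58)) (array([264.275, 158.725]), np.int32(40)) [0.51049877 0.27320424 0.06302131] [0.51012558 0.27324287 0.06295663]
[array([0.42275846, 0.28937911, 0.09      ]), array([0.6052129 , 0.27139083, 0.09      ])]
```

Emit:
step_arm([
  [[25,-30,0],[0,0,0]],
  [[25,-30,0],[0,0,0]],
  [[25,-30,0],[0,0,0]],
  [[25,-30,0],[0,0,0]],
  [[25,-30,0],[0,0,0.0]],
  [[25,-30,0],[0,0,0]],
  [[25,-30,0],[0,0,0]],
  [[25,-30,0],[0,0,0]],
], fingers=1, grip_force=60)

```text
time: 0.77
eef_pos: [0.4255, 0.3946, 0.2309]
tcp_rot: [0.169, 0.986, -0.0, -0.0]
contact_force: [0.7, 0.9, 0.3]
opening: 0.998
finger_force: 0.0
```

Emit:
step_arm([
  [[25,-31,0],[0,0,0]],
  [[25,-31,0],[0,0,0]],
  [[25,-34,0],[0,0,0]],
  [[3,-40,0],[0,0,0]],
  [[3,-40,0],[0,0,0]],
  [[3,-40,0],[0,0,0]],
  [[3,-40,0],[0,0,0]],
  [[3,-40,0],[0,0,0]],
])

```text
time: 1.43
eef_pos: [0.5141, 0.099, 0.2308]
tcp_rot: [0.169, 0.986, -0.0, -0.0]
contact_force: [1.1, 0.4, 0.5]
opening: 1.001
finger_force: 0.0
```

Emit:
step_arm([
  [[3,-40,0],[0,0,0]],
  [[3,-40,0],[0,0,0]],
  [[3,-40,0],[0,0,0]],
  [[3,-40,0],[0,0,0]],
  [[3,-40,0],[0,0,0]],
  [[3,-40,0],[0,0,0]],
  [[3,-40,0],[0,0,0]],
  [[3,-40,0],[0,0,0.11]],
])

```text
time: 2.1
eef_pos: [0.5381, -0.221, 0.2308]
tcp_rot: [0.114, 0.993, 0.0, -0.0]
contact_force: [0.4, 0.7, -0.2]
opening: 1.0
finger_force: 0.0
```

Emit:
step_arm([
  [[5,-36,0],[0,0,0]],
  [[5,-36,0],[0,0,0]],
  [[4,-36,0],[0,0,0]],
  [[4,-35,0],[0,0,0]],
  [[0,0,-20],[0,0,0]],
  [[0,0,-20],[0,0,0]],
  [[0,0,0],[0,0,0]],
])

```text
time: 2.68
eef_pos: [0.5541, -0.3611, 0.1852]
tcp_rot: [0.115, 0.993, 0.003, -0.004]
contact_force: [0.1, 0.6, -1.6]
opening: 1.002
finger_force: 0.0
```

Run:
```python
from m import *
b=snap("side","pics/side1.png");a=snap("top","pics/top1.png")
A=cv2.resize(cv2.imread("pics/side1.png")[220:320,280:410],None,fx=3,fy=3,interpolation=2)
B_=cv2.resize(cv2.imread("pics/top1.png")[130:230,350:480],None,fx=3,fy=3,interpolation=2)
cv2.imwrite("pics/c1.png",np.hstack([A,B_]))
```

```text
(no output)
```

View pics/c1.png

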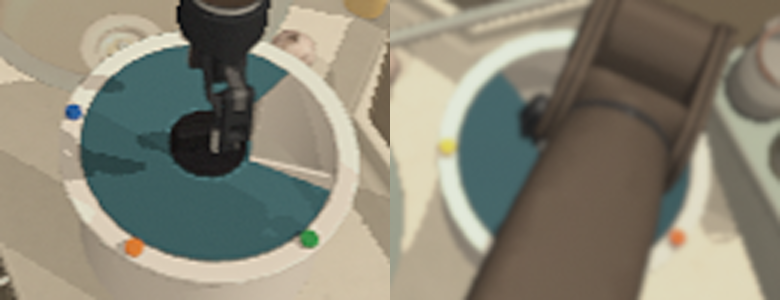

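The crop shows the open fingers over the grip disc, either side of the bar, with the orange marker clear at the lower left. I'll go down and close.

Emit:
step_arm([
  [[0,0,-15],[0,0,0]],
  [[0,0,-15],[0,0,0]],
  [[0,0,-10],[0,0,0]],
  [[0,0,0],[0,0,0]],
  [[0,0,0],[0,0,0]],
])

```text
time: 3.2
eef_pos: [0.5568, -0.3618, 0.1517]
tcp_rot: [0.114, 0.993, 0.0, -0.0]
contact_force: [0.3, -0.3, 0.7]
opening: 1.0
finger_force: 0.0
```

Emit:
step_arm([
  [[0,-2,-2],[0,0,0]],
  [[0,0,0],[0,0,0]],
  [[0,0,0],[0,0,0]],
  [[0,0,0],[0,0,0]],
  [[0,0,0],[0,0,0]],
  [[0,0,0],[0,0,0]],
  [[0,0,0],[0,0,0]],
  [[0,0,0],[0,0,0]],
], fingers=-1, grip_force=60)

```text
time: 3.87
eef_pos: [0.557, -0.363, 0.15]
tcp_rot: [0.115, 0.993, 0.001, 0.0]
contact_force: [0.4, 6.3, 4.8]
opening: 0.172
finger_force: 61.5
```

Emit:
step_arm([
  [[0,0,0],[0,0,-0.05]],
  [[0,0,0],[0,0,-0.1]],
  [[0,0,0],[0,0,-0.1]],
  [[0,0,0],[0,0,-0.1]],
  [[0,0,0],[0,0,-0.1]],
  [[0,0,0],[0,0,-0.1]],
  [[0,0,0],[0,0,-0.1]],
  [[0,0,0],[0,0,-0.1]],
])

```text
time: 4.53
eef_pos: [0.5562, -0.3643, 0.15]
tcp_rot: [0.472, 0.882, -0.001, -0.001]
contact_force: [-2.4, 2.1, 3.5]
opening: 0.171
finger_force: 61.5
```

Emit:
step_arm([
  [[0,0,0],[0,0,-0.1]],
  [[0,0,0],[0,0,-0.1]],
  [[0,0,0],[0,0,-0.1]],
  [[0,0,0],[0,0,-0.1]],
  [[0,0,0],[0,0,-0.1]],
  [[0,0,0],[0,0,-0.1]],
  [[0,0,0],[0,0,-0.1]],
  [[0,0,0],[0,0,-0.1]],
])

```text
time: 5.2
eef_pos: [0.5546, -0.3646, 0.15]
tcp_rot: [0.778, 0.628, -0.002, -0.002]
contact_force: [-8.3, 3.1, 6.0]
opening: 0.17
finger_force: 61.8
```

Emit:
step_arm([
  [[0,0,0],[0,0,-0.1]],
  [[0,0,0],[0,0,-0.1]],
  [[0,0,0],[0,0,-0.1]],
  [[0,0,0],[0,0,-0.1]],
  [[0,0,0],[0,0,-0.1]],
  [[0,0,0],[0,0,-0.1]],
  [[0,0,0],[0,0,-0.08]],
  [[0,0,0],[0,0,0]],
])

```text
time: 5.87
eef_pos: [0.5534, -0.3638, 0.1499]
tcp_rot: [0.943, 0.333, -0.004, -0.003]
contact_force: [-11.3, 5.6, 8.3]
opening: 0.172
finger_force: 62.0
```

Emit:
step_arm([
  [[0,0,0],[0,0,0]],
  [[0,0,0],[0,0,0]],
  [[0,0,0],[0,0,0]],
])

```text
time: 6.12
eef_pos: [0.5534, -0.3638, 0.15]
tcp_rot: [0.942, 0.334, -0.004, -0.003]
contact_force: [-12.0, 4.5, 7.7]
opening: 0.167
finger_force: 62.0
```

```bash
cat > op.py <<'E'
from m import *
import sys
t=sys.argv[1]; b=snap("side",f"pics/side{t}.png"); im=b[:,:,::-1].copy(); ms=markers("side",im)
print({k:v.round(4) for k,v in ms.items()})
for r in opening("side",im,fit(ms)[0]): print(r[0],[x for x in r[1]][:8])
cv2.imwrite(f"pics/c{t}.png",cv2.resize(im[210:340,270:430],None,fx=4,fy=4,interpolation=2))
E
python3 op.py 2
```

```text
{'orange': array([ 0.4477, -0.4354]), 'green': array([ 0.5905, -0.4878]), 'blue': array([ 0.453 , -0.2828])}
0.07 [np.float64(23.5), np.float64(25.5), np.float64(103.5), np.float64(183.0), np.float64(256.5), np.float64(358.0)]
0.08 [np.float64(1.0), np.float64(100.5), np.float64(183.5), np.float64(255.0)]
0.09 [np.float64(5.0), np.float64(100.5), np.float64(183.5), np.float64(255.0)]
0.1 [np.float64(9.5), np.float64(16.5), np.float64(27.5), np.float64(98.5), np.float64(183.5), np.float64(255.5)]
0.108 [np.float64(32.5), np.float64(99.5), np.float64(183.5), np.float64(255.5)]
```

View pics/c2.png

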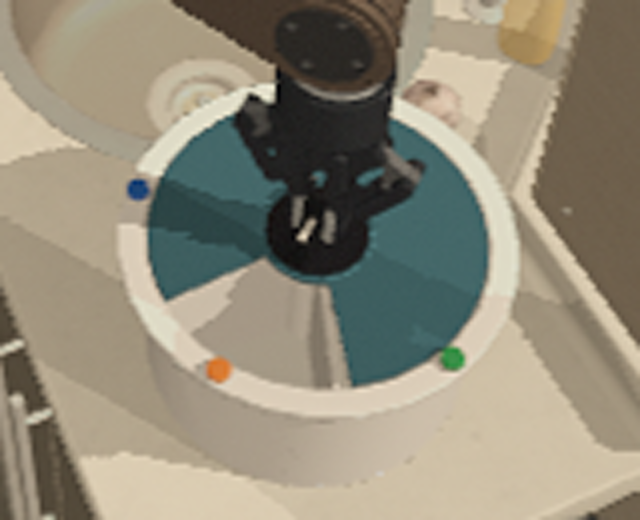

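The opening is centred at about -140.5° in the world and the orange marker at -146.4°, so I'll turn about 6° more.

Emit:
step_arm([
  [[-2,1,0],[0,0,-0.04]],
  [[0,0,0],[0,0,-0.04]],
  [[0,0,0],[0,0,-0.03]],
  [[0,0,0],[0,0,0]],
  [[0,0,0],[0,0,0]],
  [[0,0,0],[0,0,0]],
])

```text
time: 6.67
eef_pos: [0.5533, -0.3636, 0.15]
tcp_rot: [0.959, 0.282, -0.002, -0.0]
contact_force: [-4.9, 1.8, 3.9]
opening: 0.173
finger_force: 61.5
```

```bash
python3 op.py 3
```

```text
{'orange': array([ 0.4477, -0.4354]), 'green': array([ 0.5905, -0.4878]), 'blue': array([ 0.453 , -0.2828])}
0.07 [np.float64(100.5), np.float64(176.5), np.float64(250.0), np.float64(357.5)]
0.08 [np.float64(1.0), np.float64(87.5), np.float64(88.5), np.float64(99.0), np.float64(177.5), np.float64(249.0)]
0.09 [np.float64(5.5), np.float64(16.5), np.float64(23.0), np.float64(98.0), np.float64(177.5), np.float64(250.0)]
0.1 [np.float64(29.5), np.float64(97.0), np.float64(177.5), np.float64(249.5)]
0.108 [np.float64(34.0), np.float64(97.0), np.float64(177.5), np.float64(249.0)]
```

Emit:
step_arm([
  [[0,0,0],[0,0,0.02]],
  [[0,0,0],[0,0,0]],
  [[0,0,0],[0,0,0]],
  [[0,0,0],[0,0,0]],
  [[0,0,0],[0,0,0]],
], fingers=1)

```text
time: 7.13
eef_pos: [0.5547, -0.3633, 0.1492]
tcp_rot: [0.957, 0.292, -0.0, 0.0]
contact_force: [-0.5, -0.3, -0.6]
opening: 0.867
finger_force: 0.0
```

Emit:
step_arm([
  [[0,0,20],[0,0,0]],
  [[0,0,20],[0,0,0]],
  [[0,0,25],[0,0,0]],
  [[0,0,25],[0,0,0]],
  [[0,0,0],[0,0,0]],
  [[0,0,0],[0,0,0]],
])

```text
time: 7.63
eef_pos: [0.5556, -0.364, 0.2419]
tcp_rot: [0.957, 0.292, 0.001, 0.002]
contact_force: [-0.2, -0.2, 1.0]
opening: 0.998
finger_force: 0.0
```

```bash
python3 op.py 4
```

```text
{'orange': array([ 0.4477, -0.4354]), 'yellow': array([ 0.601 , -0.2413]), 'green': array([ 0.5905, -0.4878]), 'blue': array([ 0.453 , -0.2828])}
0.07 [np.float64(177.0), np.float64(250.0)]
0.08 [np.float64(16.0), np.float64(27.0), np.float64(177.0), np.float64(249.0)]
0.09 [np.float64(16.5), np.float64(31.0), np.float64(177.5), np.float64(250.0)]
0.1 [np.float64(17.5), np.float64(33.0), np.float64(177.5), np.float64(249.5)]
0.108 [np.float64(19.5), np.float64(35.0), np.float64(177.5), np.float64(249.0)]
```

Emit:
step_arm([
  [[-7,35,0],[0,0,0]],
  [[-7,35,0],[0,0,0]],
  [[-7,35,0],[0,0,0]],
  [[-7,35,0],[0,0,0]],
  [[-7,35,0],[0,0,0]],
  [[-7,35,0],[0,0,0]],
  [[-7,35,0],[0,0,0]],
  [[-7,35,0],[0,0,0]],
], fingers=0.6)

```text
time: 8.35
eef_pos: [0.497, -0.0813, 0.237]
tcp_rot: [0.957, 0.291, -0.001, -0.001]
contact_force: [0.8, -0.1, -0.5]
opening: 0.797
finger_force: 0.0
```

Emit:
step_arm([
  [[-8,35,0],[0,0,0]],
  [[-8,35,0],[0,0,0]],
  [[-8,35,0],[0,0,0]],
  [[-8,35,-10],[0,0,0]],
  [[-8,35,-10],[0,0,0]],
  [[-7,35,-10],[0,0,0]],
  [[-7,35,-10],[0,0,0]],
  [[-7,28,-10],[0,0,0]],
])

```text
time: 9.02
eef_pos: [0.4356, 0.1917, 0.1869]
tcp_rot: [0.956, 0.292, -0.001, -0.0]
contact_force: [0.0, -0.4, -0.1]
opening: 0.798
finger_force: 0.0
```

Emit:
step_arm([
  [[0,0,-25],[0,0,0]],
  [[0,0,0],[0,0,0]],
  [[0,0,0],[0,0,0]],
  [[0,0,0],[0,0,0]],
])

```text
time: 9.35
eef_pos: [0.4376, 0.1893, 0.1641]
tcp_rot: [0.957, 0.291, -0.001, 0.0]
contact_force: [-0.1, -0.8, -0.1]
opening: 0.801
finger_force: 0.0
```

Run:
```python
from h import *
snap("side","pics/s5.png");snap("top","pics/t5.png")
A=cv2.resize(cv2.imread("pics/s5.png")[110:220,200:330],None,fx=3,fy=3,interpolation=2)
B=cv2.resize(cv2.imread("pics/t5.png")[190:300,180:310],None,fx=3,fy=3,interpolation=2)
cv2.imwrite("pics/c5.png",np.hstack([A,B])); print(readout.get_state()["eef_pos"],readout.get_state()["opening"])
```

```text
[0.43855541 0.18919308 0.16536474] 0.7995982623615115
```

View pics/c5.png

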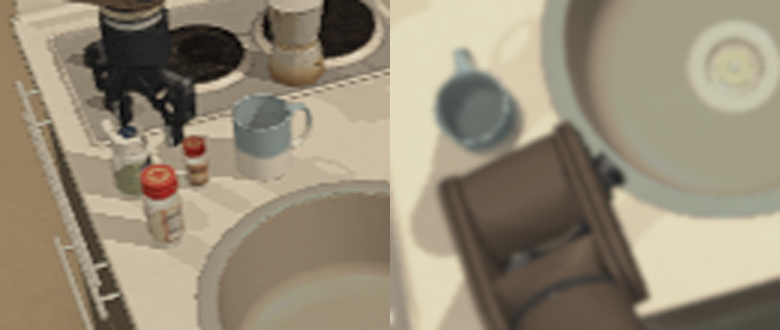

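Emit:
step_arm([
  [[0.5,-0.7,-20],[0,0,0]],
  [[0,0,-20],[0,0,0]],
  [[0,0,-20],[0,0,0]],
  [[0,0,-20],[0,0,0]],
  [[0,0,-10],[0,0,0]],
  [[0,0,0],[0,0,0]],
  [[0,0,0],[0,0,0]],
])

```text
time: 10.03
eef_pos: [0.4387, 0.1888, 0.0749]
tcp_rot: [0.957, 0.291, 0.0, 0.0]
contact_force: [0.7, 0.1, 0.7]
opening: 0.801
finger_force: 0.0
```

Emit:
step_arm([
  [[0,0,0],[0,0,0]],
  [[0,0,0],[0,0,0]],
  [[0,0,0],[0,0,0]],
  [[0,0,0],[0,0,0]],
  [[0,0,0],[0,0,0]],
  [[0,0,0],[0,0,0]],
  [[0,0,0],[0,0,0]],
], fingers=-1, grip_force=30)

```text
time: 10.62
eef_pos: [0.4396, 0.1894, 0.0761]
tcp_rot: [0.957, 0.292, 0.002, 0.0]
contact_force: [0.4, 0.5, 6.5]
opening: 0.513
finger_force: 30.8
```

Emit:
step_arm([
  [[0,0,10],[0,0,0]],
  [[0,0,25],[0,0,0]],
  [[0,0,35],[0,0,0]],
  [[0,0,35],[0,0,0]],
  [[0,0,35],[0,0,0]],
  [[0,0,30],[0,0,0]],
  [[0,0,15],[0,0,0]],
  [[3,-10,0],[0,0,0]],
])

```text
time: 11.28
eef_pos: [0.4427, 0.1802, 0.2646]
tcp_rot: [0.956, 0.293, 0.005, 0.0]
contact_force: [0.6, 0.0, -0.4]
opening: 0.509
finger_force: 30.9
```

Emit:
step_arm([
  [[5,-20,0],[0,0,0]],
  [[6,-30,0],[0,0,0]],
  [[6,-30,0],[0,0,0]],
  [[6,-30,0],[0,0,0]],
  [[6,-30,0],[0,0,0]],
  [[5,-30,0],[0,0,0]],
  [[5,-30,0],[0,0,0]],
  [[5,-30,0],[0,0,0]],
])

```text
time: 11.95
eef_pos: [0.4838, -0.0527, 0.2571]
tcp_rot: [0.957, 0.291, -0.002, -0.001]
contact_force: [0.9, 0.3, -0.8]
opening: 0.51
finger_force: 30.9
```

Emit:
step_arm([
  [[0,-30,0],[0,0,0]],
  [[0,-30,0],[0,0,0]],
  [[0,-30,0],[0,0,0]],
  [[0,-30,0],[0,0,0]],
  [[0,-30,0],[0,0,0]],
  [[0,-30,0],[0,0,0]],
  [[0,-30,0],[0,0,0]],
  [[0,-30,0],[0,0,0]],
])

```text
time: 12.62
eef_pos: [0.4835, -0.2922, 0.2569]
tcp_rot: [0.957, 0.291, -0.001, -0.002]
contact_force: [0.6, -0.3, -1.4]
opening: 0.513
finger_force: 30.9
```

Emit:
step_arm([
  [[0,-30,0],[0,0,0]],
  [[0,-30,0],[0,0,0]],
  [[0,-30,0],[0,0,0]],
  [[0,-20,0],[0,0,0]],
  [[0,-9,0],[0,0,0]],
  [[0,0,0],[0,0,0]],
  [[0,0,0],[0,0,0]],
  [[0,0,0],[0,0,0]],
])

```text
time: 13.28
eef_pos: [0.4849, -0.4085, 0.2586]
tcp_rot: [0.956, 0.292, -0.0, -0.001]
contact_force: [0.4, -0.1, -1.3]
opening: 0.51
finger_force: 30.9
```

Emit:
step_arm([
  [[2,-1,-20],[0,0,0]],
  [[0,0,-15],[0,0,0]],
  [[0,0,0],[0,0,0]],
  [[0,0,0],[0,0,0]],
])

```text
time: 13.62
eef_pos: [0.487, -0.4091, 0.2234]
tcp_rot: [0.956, 0.292, -0.001, -0.001]
contact_force: [-1.1, 0.2, -0.9]
opening: 0.51
finger_force: 30.9
```

```bash
python3 op.py 6; python3 -c "
from h import *
print(readout.get_state()['eef_pos'],readout.get_state()['contact_force'])"
```

```text
{'orange': array([ 0.5215, -0.3415]), 'green': array([ 0.5905, -0.4878]), 'blue': array([ 0.4533, -0.2826])}
0.07 [np.float64(0.0), np.float64(67.0), np.float64(68.0), np.float64(325.0)]
0.08 [np.float64(12.0), np.float64(41.5), np.float64(63.5), np.float64(72.0), np.float64(105.0), np.float64(326.5)]
0.09 [np.float64(23.5), np.float64(41.0), np.float64(67.5), np.float64(70.0), np.float64(102.0), np.float64(329.5)]
0.1 [np.float64(19.0), np.float64(43.0), np.float64(69.5), np.float64(74.5), np.float64(99.5), np.float64(332.0)]
0.108 [np.float64(18.0), np.float64(43.5), np.float64(68.5), np.float64(74.0), np.float64(97.0), np.float64(334.0)]
[ 0.4874306  -0.40990027  0.22481409] [ 0.57802758 -1.14862455 -0.39841616]
```

View pics/c6.png

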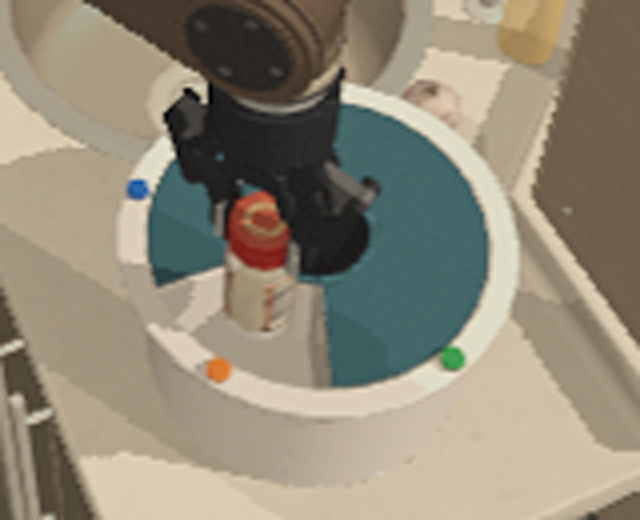

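The jar hangs upright over the open sector, clear of the lid edges and the grip, with its base at crop (262,330). I'll lower it.

Emit:
step_arm([
  [[0,0,-10],[0,0,0]],
  [[0,0,-10],[0,0,0]],
  [[0,0,-10],[0,0,0]],
  [[0,0,-10],[0,0,0]],
  [[0,0,-10],[0,0,0]],
  [[0,0,0],[0,0,0]],
])

```text
time: 14.17
eef_pos: [0.4858, -0.4095, 0.1705]
tcp_rot: [0.957, 0.292, -0.001, -0.003]
contact_force: [-0.3, -0.5, -2.1]
opening: 0.51
finger_force: 30.9
```

Emit:
step_arm([
  [[0,0,-10],[0,0,0]],
  [[0,0,-10],[0,0,0]],
  [[0,0,-10],[0,0,0]],
  [[0,0,-10],[0,0,0]],
  [[0,0,-10],[0,0,0]],
  [[0,0,-8],[0,0,0]],
  [[0,0,0],[0,0,0]],
  [[0,0,0],[0,0,0]],
])

```text
time: 14.83
eef_pos: [0.4868, -0.4105, 0.1154]
tcp_rot: [0.957, 0.292, -0.0, -0.001]
contact_force: [0.1, 0.0, -1.4]
opening: 0.513
finger_force: 30.9
```

Bottom at about 40 mm. From here I'll feel for the floor in small steps.

Emit:
step_arm([
  [[0,0,-2],[0,0,0]],
  [[0,0,-2],[0,0,0]],
  [[0,0,-2],[0,0,0]],
  [[0,0,-2],[0,0,0]],
  [[0,0,0],[0,0,0]],
])

```text
time: 15.25
eef_pos: [0.487, -0.4107, 0.108]
tcp_rot: [0.957, 0.292, -0.0, -0.0]
contact_force: [0.1, 0.9, -1.0]
opening: 0.511
finger_force: 30.9
```

Emit:
step_arm([
  [[0,0,-1],[0,0,0]],
  [[0,0,-1],[0,0,0]],
  [[0,0,0],[0,0,0]],
])

```text
time: 15.5
eef_pos: [0.4871, -0.4108, 0.1062]
tcp_rot: [0.957, 0.292, -0.0, -0.0]
contact_force: [-0.2, 0.2, -2.0]
opening: 0.514
finger_force: 30.9
```

Emit:
step_arm([
  [[0,0,-1],[0,0,0]],
  [[0,0,-1],[0,0,0]],
  [[0,0,0],[0,0,0]],
])

```text
time: 15.75
eef_pos: [0.487, -0.4108, 0.1041]
tcp_rot: [0.957, 0.292, -0.0, -0.0]
contact_force: [0.3, -0.2, -1.7]
opening: 0.511
finger_force: 30.9
```

Emit:
step_arm([
  [[0,0,-1],[0,0,0]],
  [[0,0,-1],[0,0,0]],
  [[0,0,0],[0,0,0]],
])

```text
time: 16.0
eef_pos: [0.4872, -0.411, 0.1023]
tcp_rot: [0.957, 0.292, 0.0, 0.0]
contact_force: [0.7, 1.1, -0.1]
opening: 0.508
finger_force: 31.0
```

Emit:
step_arm([
  [[0,0,-1],[0,0,0]],
  [[0,0,-1],[0,0,0]],
  [[0,0,0],[0,0,0]],
])

```text
time: 16.25
eef_pos: [0.4872, -0.4111, 0.101]
tcp_rot: [0.957, 0.292, 0.0, 0.0]
contact_force: [-0.4, 0.6, 2.8]
opening: 0.509
finger_force: 31.3
```

Emit:
step_arm([
  [[0,0,-0.5],[0,0,0]],
  [[0,0,0],[0,0,0]],
  [[0,0,0],[0,0,0]],
  [[0,0,0],[0,0,0]],
])

```text
time: 16.58
eef_pos: [0.4873, -0.4111, 0.1004]
tcp_rot: [0.957, 0.292, 0.0, 0.0]
contact_force: [-0.8, 0.9, 4.8]
opening: 0.511
finger_force: 31.3
```

The upward force rises steadily, so the jar is standing on the floor (underside at about 25 mm). I'll open only a little, then lift out.

Emit:
step_arm([
  [[0,0,0],[0,0,0]],
  [[0,0,0],[0,0,0]],
  [[0,0,0],[0,0,0]],
  [[0,0,0],[0,0,0]],
], fingers=0.28)

```text
time: 16.92
eef_pos: [0.4869, -0.4106, 0.099]
tcp_rot: [0.957, 0.292, -0.0, -0.0]
contact_force: [-0.2, -0.0, -0.1]
opening: 0.645
finger_force: 0.0
```

Emit:
step_arm([
  [[0,0,5],[0,0,0]],
  [[0,0,10],[0,0,0]],
  [[0,0,15],[0,0,0]],
  [[0,0,25],[0,0,0]],
  [[0,0,35],[0,0,0]],
  [[0,0,35],[0,0,0]],
  [[-5,35,20],[0,0,0]],
  [[-5,35,0],[0,0,0]],
])

```text
time: 17.58
eef_pos: [0.4793, -0.3437, 0.2533]
tcp_rot: [0.957, 0.29, 0.003, 0.006]
contact_force: [0.1, 0.4, -0.2]
opening: 0.641
finger_force: 0.0
```

Emit:
step_arm([
  [[0,40,0],[0,0,0]],
  [[0,40,0],[0,0,0]],
  [[0,40,0],[0,0,0]],
  [[0,40,0],[0,0,0]],
  [[0,20,0],[0,0,0]],
  [[0,0,0],[0,0,0]],
  [[0,0,0],[0,0,0]],
])

```text
time: 18.17
eef_pos: [0.4774, -0.1602, 0.246]
tcp_rot: [0.956, 0.293, 0.001, 0.001]
contact_force: [0.6, 0.1, 0.2]
opening: 0.638
finger_force: 0.0
```

```bash
python3 op.py 7
python3 - <<'E'
from h import *
snap("top","pics/t7.png")
A=cv2.imread("pics/c7.png")[:480,:480]; B=cv2.resize(cv2.imread("pics/t7.png")[130:250,350:430],None,fx=4,fy=4,interpolation=2)
cv2.imwrite("pics/c7b.png",np.hstack([A,B]))
E
```

```text
{'orange': array([ 0.4842, -0.4173]), 'yellow': array([ 0.601 , -0.2413]), 'green': array([ 0.5905, -0.4878]), 'blue': array([ 0.4533, -0.2826])}
0.07 [np.float64(184.0), np.float64(236.0)]
0.08 [np.float64(183.5), np.float64(237.5)]
0.09 [np.float64(182.5), np.float64(209.0), np.float64(217.0), np.float64(238.0)]
0.1 [np.float64(69.5), np.float64(182.0), np.float64(202.5), np.float64(224.0), np.float64(239.5), np.float64(328.0), np.float64(329.0), np.float64(330.5)]
0.108 [np.float64(92.5), np.float64(94.5), np.float64(97.5), np.float64(182.0), np.float64(201.5), np.float64(225.5), np.float64(240.0), np.float64(304.0)]
```

View pics/c7b.png

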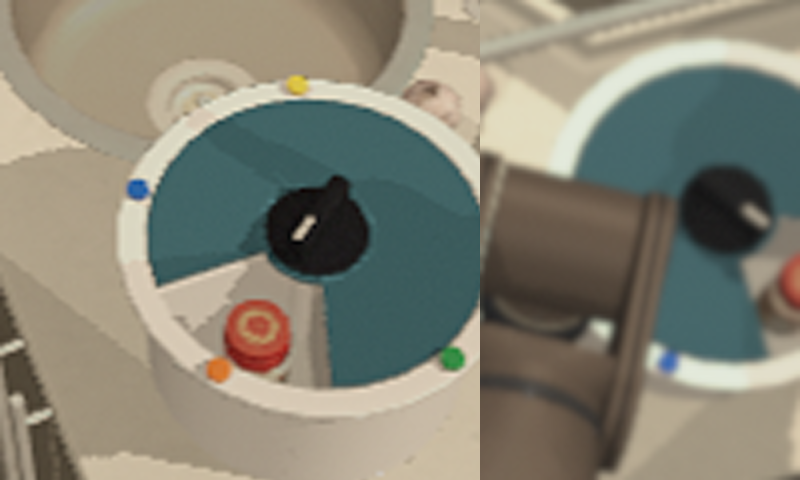

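The jar stands upright in the compartment at the orange marker (cap at crop (258,330)), and the gripper is clear of it. The jar's red spoiled the marker fit, so I'll recheck the lid angle with the centre known from before, then hand in if it holds.

Run:
```python
from m import *
im=cv2.imread("pics/side7.png"); R=opening("side",im,(.5556,-.3628)); 
for r,e in R: print(r,e)
e=R[1][1]; mid=(e[0]+e[-1])/2
ok=len(e)>=2 and abs(mid-213.6)<5; print(mid,ok)
if ok: print(sign_off())
```

```text
0.07 [np.float64(176.5), np.float64(208.5), np.float64(225.5), np.float64(250.0)]
0.08 [np.float64(177.0), np.float64(203.0), np.float64(231.0), np.float64(249.0)]
0.09 [np.float64(177.5), np.float64(202.5), np.float64(232.5), np.float64(250.0)]
0.1 [np.float64(177.5), np.float64(205.5), np.float64(232.5), np.float64(249.5)]
0.108 [np.float64(177.5), np.float64(208.0), np.float64(231.0), np.float64(249.0)]
213.0 True
the job is handed in; nothing more can be done
None
```

The job is handed in at about 18 s on the robot's clock, with no verdict shown: the lid's opening is within about 1° of the orange marker, and the larger red-capped jar was released only after I felt the floor (about 6 N), and stands upright there with the gripper clear.

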